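# Close the wire pot for the night

## Robot

A 6-joint arm with a two-finger parallel gripper is mounted at the origin on the work surface. World frame = base frame: x ahead of the robot, y to its left, z up, the work surface at z = 0. Lengths are in m, angles in rad, forces in N, time in s.
With the tool pointing down it reaches from about 0.4 to 0.825 m from the base axis. Payload 7 kg.
Tool frame: the origin (TCP) lies on the mounting face of the last link; the fingertips stand arm.tcp_to_tips ahead of it and the grasp point (between the pads) lies 159 mm ahead of it (arm.tcp_to_tips is the distance from the TCP to the fingertips, in m); z points along the fingers, y is the direction in which the jaws open and shut (so a half turn about z gives the same grasp; the last joint's range is limited). The gripper opens to 88 mm and grips with 3 to 60 N. Pads are 19 mm wide; open, the fingers measure 130 mm over their backs; the gripper's body (78 mm by 193 mm) begins 47 mm behind the grasp point.
Start: joints at [1.442, 0.359, 0.012, 0, -1.224, -0.288], TCP at [0.273, 0.617, 0.405] pointing down, gripper open.
Joint ranges: [-3.07, 3.07], [-1.43, 2.12], [-1.02, 1.25], [-3.03, 1.67], [-3.05, -0], [-3.03, 3.03]. Speed limits (rad/s): [2.39, 2.39, 3.01, 3.14, 3.14, 3.14].

## Interface

Orientations are given as [roll, pitch, yaw] about the fixed x, y, z axes, in that order (R = Rz(yaw) Ry(pitch) Rx(roll)).
In Python, from station import arm, cams, job_done, finder gives the robot as it stands.
- The arm moves only by the tool play_rows, never from a script. Its argument "targets" is a list that holds one entry, the list of rows, each a list of 4 numbers: the shift along the tool's x, y, z in m, then the turn about the tool's z in degrees. A call has 1 to 5 rows; each row is the pose to reach, as a shift and turn from the pose commanded when the call began, along the tool's axes at that moment; what a row does not reach only later rows make up. A row lasts 1/8 s, in which the tool goes at most 62.5 mm and 10.7 degrees, less where a joint would pass 70% of its speed; a pose out of reach is approached as far as the arm can. A call with a gripper value outside its range is refused whole. "grip" is the closure in counts, from 0 (fully open) to 255 (shut), set as the call begins (left out, the last holds). The fingers move at their own pace and stop on an object; "newtons" is the grip in N (left out, the last holds). Time passes only in rows, so rows that repeat a pose let the fingers close. It gives the time, the measured TCP pose, the force and the opening at its end, in the units of the state.
- arm.get_state(): the state, without advancing time (a new reading comes with each control period).
- cams.grab_frame(name): name is "scene" or "side" or "wrist"; returns (picture, depth): 384x512x3 uint8, red, green, blue; 384x512 float32, m along the optical axis (not along the pixel's ray), 0 where there is no reading.
- cams.camera_params(name): a dict with "intrinsics" (3x3 intrinsics, pixels), "D" ([k1, k2, p1, p2, k3] as OpenCV has them; the pictures are not rectified), "position" and "attitude" of the camera in the world. Camera axes: x right, y down, z forward; pixel columns grow to the right and rows downward; lengths in m; the calibration is good to about 2 mm. A picture is of the moment at which its call begins: read the wrist's pose just before it. camera_params takes no time and is no camera call; for the wrist camera it gives the pose at the moment of the call.
- job_done(): hands the job in, once; it reports no verdict.
Trained networks look in the newest picture that a camera, given by its name, has taken for a name from the list of things; names that differ only in an ending like _2 or _b are one class to them, and where a whole thing is asked for, a point or a joint stands for the part that bears it (a point fixed in the world has none). Each returns a list of dicts, best first, with "score" (0 to 1); they miss things now and then, are a little off and sometimes report something else, mostly with a low value. They report only what shows in the picture. A call takes as long as a camera call. They do not tell look-alikes from the thing itself.
- finder.find_in(camera, query): "xyz" ([x, y, z] in m, in world coordinates, good to about 4 mm: the middle of the surface that is visible of it).
- finder.masks_of(camera, query): "mask" (384x512 bool, what is visible of it).
The state is a dict: "t": time; "q": joint angles; "qd": joint speeds; "joint_efforts": joint torques, N m; "eef_pos": TCP position; "ee_rot": TCP orientation; "force": force on the tool from outside, world axes, zero at the start; "moment": the same for the moment, N m; "width": finger opening in m.
Only numpy, scipy, OpenCV 4.12 (cv2) and the standard library are available. Lean on these libraries where they do the work, as an engineer would, in place of code of your own. Each camera call takes 0.05 s, during which the arm holds its last target. There are 200 camera calls.

## Task

Take the bobbin of copper-coloured wire up off the spindle in the steel pot and put it in the yellow bin. Then close the pot with the red cover that lies on the wooden block beside it: the cover is too wide to grip, so slide it across onto the pot and feel for the spot where it drops into the brass mouth ring, which sits a little off-centre, and press it firmly down, without brute force, until it is fully home and level. Leave the other things on the bench as they are.

Things in the scene. Friction and masses are not known exactly. Their poses are not given: they have to be found in the camera images.
- station: Fixed wooden block with a round steel pot (diameter 138 mm) at its end; origin on the bench, x axis from the block to the pot. The block's flat top, 85 mm above the bench, is 160 mm long (x from -146 to +14 mm), 150 mm wide (y +-75 mm). The pot's axis stands at x = +85 mm, y = 0. On the pot lies the brass mouth ring, top flush with the block.
- pot_mouth (a point): Point on the pot's axis at the height of the brass mouth ring's top (85 mm above the bench), axes as the station's. The ring (inner diameter 114, outer 128, 9 mm high) does not budge, but it was clamped on off-centre: its own centre lies up to 6 mm from this point along x and along y, differently each time; find it by eye or by feel.
- pot_seat (a point): Centre of the top of the brass spindle (22 mm diameter) on the pot's axis, 4 mm below the ring's top, level with the flat upper edge of the black liner (bore 80 mm) on which the cover sits. Liner and spindle together are stiff: pressed with about 10 N they slide 4 mm further down to a hard stop and stay there.
- cover: Loose red steel disc with a dark ring on its flat top, no knob; diameter 110 mm, thickness 12 mm, lower edge bevelled (2 mm high, 5 mm wide), about 0.25 kg. Origin at the centre of its underside, z up. Lies on the block at the start. Fully home its underside is 8 mm below the mouth ring's top (4 mm when only dropped in).
- bobbin: Loose full bobbin of wire, a cylinder of 54 mm diameter and 95 mm height with a through hole of 28 mm, blue ends and a copper-coloured winding, about 0.3 kg. Origin at the centre of its underside, z along its axis. At the start it stands in the pot over the spindle, underside 32 mm above the bench, top 42 mm above the mouth ring; the spindle reaches 49 mm up inside it.
- bobbin_mid (a point): The middle of the bobbin, on its axis, 47.5 mm above its underside.
- yellow_bin: Fixed open yellow bin, 130 mm (x) by 150 mm (y) by 60 mm high, walls 4 mm; origin at the centre of its underside on the bench.
- grey_bin: Fixed open grey bin of the same size with iron leaves in it, next to the yellow one; the two may be swapped. Origin at the centre of its underside.
- bottle: Loose bystander: clear bottle with a blue cap, 60 mm diameter, 190 mm high; origin at its underside.
- rivet_jar: Loose bystander: jar with a red cap, 68 mm diameter, 90 mm high; origin at its underside.
- mug: Loose bystander: white mug, 80 mm diameter, 90 mm high; origin at its underside.
- hammer: Loose bystander: hammer, 260 mm long, lying beyond the wooden block.
- screwdriver: Loose bystander: screwdriver, 200 mm long, lying beyond the bins.
- spanner: Loose bystander: spanner, 180 mm long, lying to the right of the bins.
Mind the look-alikes: they are no part of the job. Of the things shaped like the bobbin, the copper one is meant.

How it is judged:
By the outcome, as a careful person would: the job done as asked, in the order asked, and still so for the second after the job is handed in, with the robot touching nothing.
It also fails if it takes over 72 s, if anything falls off the work surface, if the arm or the gripper's body presses on something with over 40 N, if the wrist force passes 120 N, or if a joint passes its speed limit or range.

## Working session

There is one attempt and no reset: what is moved stays moved. The work goes in short steps, Python scripts to look and compute and a tool call to move; the robot and the scene stay as the last step left them, time stands still between calls to the robot, and variables do not carry over. Pictures are saved under pics/ and viewed, about 8 in all and at most 12, crops included, and the job is handed in when it is done.

Besides the shell and the picture viewer there is one more tool, called after ">>>" in YAML: its name, and indented under it one key for each argument. play_rows: Moves the arm, as the interface text tells. Its arguments: {"type":"object","properties":{"targets":{"type":"array","items":{"type":"array","items":{"type":"array","items":{"type":"number"}}}},"grip":{"type":"number"},"newtons":{"type":"number"}},"required":["targets"]}

```bash
ls; mkdir -p pics
cat > h.py <<'E'
import numpy as np, cv2
from station import arm, cams, job_done, finder
from scipy.spatial.transform import Rotation as R
def att(p):
    a=np.array(p["attitude"],float)
    if a.shape==(3,3): return a
    return R.from_euler('xyz',a).as_matrix() if a.size==3 else R.from_quat(a).as_matrix()
def cloud(name,d,p=None):
    p=p or cams.camera_params(name); K=np.array(p["intrinsics"]);D=np.array(p["D"])
    v,u=np.mgrid[:384,:512]; n=cv2.undistortPoints(np.stack([u,v],-1).reshape(-1,1,2).astype(float),K,D).reshape(384,512,2)
    c=np.dstack([n*d[...,None],d]); W=c@att(p).T+np.array(p["position"]); W[d<=0]=np.nan
    return W
def save(n,im): cv2.imwrite('pics/'+n+'.png',im[...,::-1])
E
python3 - <<'E'
from h import *
print(arm.get_state(), arm.tcp_to_tips); print(cams.camera_params("scene"))
ims=[]
for c in ["scene","wrist"]:
    p=cams.camera_params(c); im,d=cams.grab_frame(c); np.savez('f_'+c,im=im,d=d,W=cloud(c,d,p)); ims.append(im)
    for q in (["station","cover","bobbin","yellow_bin","grey_bin","bottle","rivet_jar","mug"] if c=="scene" else ["bobbin","cover"]):
        print(c,q,[(np.round(r["xyz"],3).tolist(),round(r["score"],2)) for r in finder.find_in(c,q)][:4])
im=cv2.resize(ims[0],(800,600)); save('a1',im)
E
```

```text
pics
{'t': 0.0, 'q': array([ 1.44211716e+00,  3.59414865e-01,  1.10519288e-02, -3.49606656e-04,
       -1.22413645e+00, -2.88107687e-01]), 'qd': array([-1.57791388e-03,  9.42825581e-05, -3.90493897e-04, -8.32294838e-04,
       -2.37028899e-03,  3.59896666e-04]), 'joint_efforts': array([ 1.20999443e-04, -5.82718849e+01,  2.93053758e+01,  6.99712381e+00,
        7.01902361e-03, -1.49023922e-04]), 'eef_pos': array([0.27317337, 0.61703483, 0.40370143]), 'ee_rot': array([ 3.13986640e+00, -1.68847556e-04, -4.16905774e-01]), 'force': array([-0.36798239, -1.41928636, -0.29751774]), 'moment': array([ 0.00746313, -0.01297122, -0.01354743]), 'width': 0.08761282895535986} 0.1781
{'intrinsics': array([[435.00950073,   0.        , 259.20803099],
       [  0.        , 435.00950073, 199.4045533 ],
       [  0.        ,   0.        ,   1.        ]]), 'D': array([-0.11888498,  0.        ,  0.        ,  0.        ,  0.        ]), 'position': array([1.43865434, 0.62038741, 1.24043525]), 'attitude': array([-2.40274327,  0.01028288,  2.16399042])}
scene station [([0.581, 0.061, 0.074], 0.59), ([0.525, -0.039, 0.082], 0.45)]
scene cover [([0.562, 0.106, 0.095], 0.73)]
scene bobbin [([0.38, 0.067, 0.067], 0.9), ([0.383, -0.157, 0.069], 0.84), ([0.701, -0.054, 0.072], 0.78), ([0.536, -0.042, 0.112], 0.7)]
scene yellow_bin [([0.46, -0.292, 0.023], 0.56)]
scene grey_bin []
scene bottle [([0.552, 0.424, 0.106], 0.61)]
scene rivet_jar [([0.408, 0.384, 0.08], 0.76), ([0.539, -0.04, 0.113], 0.35)]
scene mug [([0.646, 0.378, 0.052], 0.79), ([0.578, 0.058, 0.078], 0.31)]
wrist bobbin []
wrist cover []
```

View pics/a1.png

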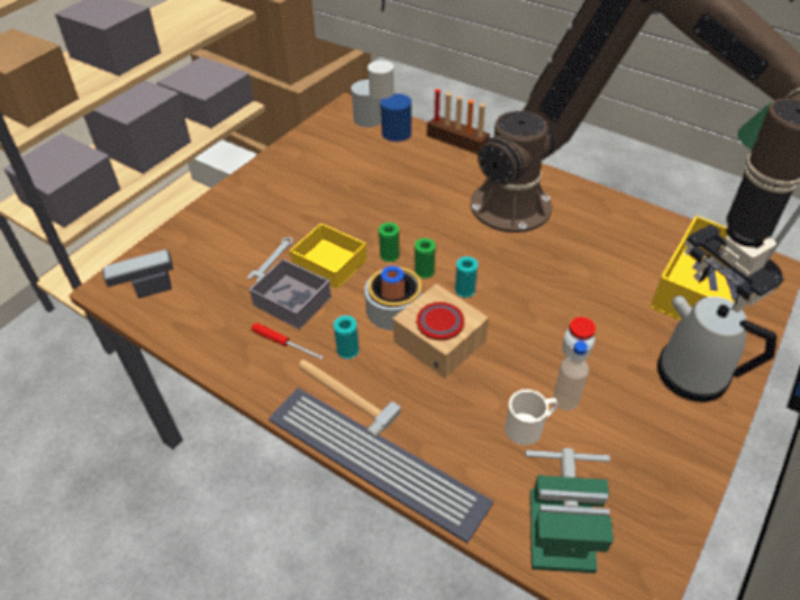

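The scene shows the copper bobbin with blue ends in the pot at (392,285). Look-alikes stand at (389,242) and (425,258), both green, and at (466,277) and (345,337), both teal. The red cover is on the block at (440,320), the yellow bin next to the grey one at (328,255), and another yellow crate by the kettle at (690,270). The one in the pot is the only copper bobbin. I'll confirm that in a crop and measure.

Run:
```python
from h import *
f=np.load('f_scene.npz'); im,W=f['im'],f['W']; hsv=cv2.cvtColor(im,cv2.COLOR_RGB2HSV).astype(int)
H,S,V=[hsv[...,i] for i in range(3)]
c=im[130:260,150:330]; save('a2',cv2.resize(c,None,fx=4.4,fy=4.4,interpolation=cv2.INTER_CUBIC))
near=lambda x,y,r:np.hypot(W[...,0]-x,W[...,1]-y)<r
def circ(m,n):
    P=W[m][:,:2].astype(np.float32); (cx,cy),r=cv2.minEnclosingCircle(P); print(n,len(P),'c',round(cx,4),round(cy,4),'r',round(r,4),'z',np.median(W[m][:,2]).round(4))
Z=W[...,2]
circ(near(.536,-.042,.05)&(H>100)&(H<130)&(S>120)&(Z>.119),'bobbin top')
circ(near(.562,.106,.08)&((H<8)|(H>172))&(S>130)&(Z>.09),'cover')
m=near(.562,.106,.13)&(Z>.077)&(Z<.104)&(H<25)&~near(.536,-.04,.075)
print('block',cv2.minAreaRect(W[m][:,:2].astype(np.float32)))
for n,mm in [('yellow',near(.46,-.29,.12)&(H>22)&(H<33)&(S>150)&(Z>.05)),('binsrim',near(.52,-.25,.2)&(Z>.05)&(Z<.07)&(S<90))]:
    P=W[mm][:,:2].astype(np.float32); print(n,len(P),cv2.minAreaRect(P),np.median(Z[mm]))
for (x,y) in [(.38,.067),(.383,-.157),(.701,-.054)]:
    mm=near(x,y,.06)&(Z>.085); print('lookalike',W[mm].mean(0).round(3), Z[mm].max().round(3))
```

```text
bobbin top 88 c 0.5232 -0.0473 r 0.0273 z 0.1273
cover 438 c 0.5593 0.1037 r 0.0578 z 0.0977
block ((0.542519748210907, 0.10074883699417114), (0.16441747546195984, 0.1569233387708664), 80.72229766845703)
yellow 206 ((0.4744199216365814, -0.28487008810043335), (0.1374608874320984, 0.1552278995513916), 0.08179691433906555) 0.05712976294932759
binsrim 278 ((0.6252056360244751, -0.21177007257938385), (0.15336747467517853, 0.3044799864292145), 11.05975341796875) 0.057231247333782265
lookalike [0.368 0.066 0.094] 0.102
lookalike [ 0.366 -0.167  0.094] 0.101
lookalike [ 0.687 -0.063  0.093] 0.104
```

View pics/a2.png

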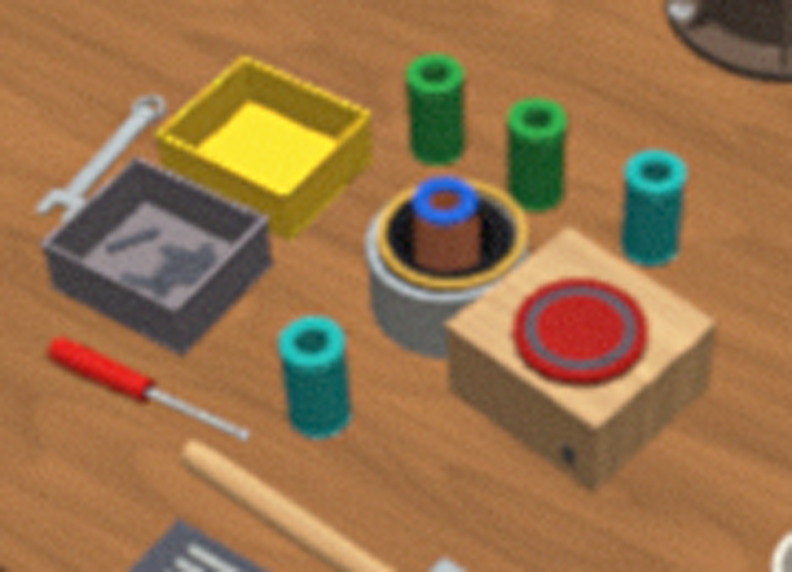

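The crop confirms it: the copper bobbin with blue rims is in the pot, centred at (445,200), and the empty yellow bin sits next to the grey bin holding iron leaves. The measured top height of 127 mm and radius of 27 mm match the given sizes. Moving over.

>>> play_rows:
  targets:
    - [[0.0437,0.0444,0,-5],[0.0874,0.0888,0,-10],[0.131,0.133,0,-15],[0.175,0.178,0,-20],[0.218,0.222,0,-25]]

```text
t: 1.23
eef_pos: [0.383, 0.3239, 0.405]
ee_rot: [-3.141, -0.001, 0.023]
force: [0.4, 0.0, 0.9]
width: 0.0876
```

```bash
cat >> h.py <<'E'
def go(x,y,z=None,grasp=True):
    "tool-axes shift to world target (z = grasp point height)"
    s=arm.get_state(); M=R.from_euler('xyz',s["ee_rot"]).as_matrix(); p=s["eef_pos"]; off=.159 if grasp else 0
    t=np.array([x,y,(z+off) if z is not None else p[2]])
    print('t',round(s["t"],2),'pos',p.round(4),'yaw',np.degrees(s["ee_rot"][2]).round(1),'F',s["force"].round(1),'w',s["width"].round(4),'-> shift',(M.T@(t-p)).round(4))
E
python3 -c "
from h import *
go(.523,-.047)"
```

```text
Traceback (most recent call last):
  File "h.py", line 18, in go
    print('t',round(s["t"],2),'pos',p.round(4),'yaw',np.degrees(s["ee_rot"][2]).round(1),'F',s["force"].round(1),'w',s["width"].round(4),'-> shift',(M.T@(t-p)).round(4))
                                                                                                                     ^^^^^^^^^^^^^^^^
AttributeError: 'float' object has no attribute 'round'
```

>>> play_rows:
  targets:
    - [[0.024,0.057,0,0],[0.048,0.114,0,0],[0.072,0.171,0.0,0],[0.09,0.228,0.0,0],[0.105,0.285,0.01,0]]

```text
t: 1.85
eef_pos: [0.4939, 0.0412, 0.3956]
ee_rot: [-3.141, -0.003, 0.02]
force: [1.0, 1.2, -0.6]
width: 0.0875
```

>>> play_rows:
  targets:
    - [[0.02,0.05,0.01,0],[0.032,0.085,0.03,0],[0.032,0.085,0.04,0],[0.032,0.085,0.04,0]]

```text
t: 2.35
eef_pos: [0.5266, -0.0414, 0.354]
ee_rot: [3.141, 0.002, 0.019]
force: [0.9, 0.7, 0.6]
width: 0.0876
```

```bash
sed -i 's/s\["width"\].round(4)/round(float(s["width"]),4)/' h.py
python3 - <<'E'
from h import *
go(.523,-.047)
p=cams.camera_params("wrist"); im,d=cams.grab_frame("wrist"); W=cloud("wrist",d,p); np.savez('f_w1',im=im,d=d,W=W); print(p["position"],p["attitude"])
hsv=cv2.cvtColor(im,cv2.COLOR_RGB2HSV).astype(int); H,S,V=[hsv[...,i] for i in range(3)];Z=W[...,2]
m=(H>100)&(H<130)&(S>120)&(Z>.11)&(Z<.14); print(m.sum()); 
if m.sum(): print(cv2.minEnclosingCircle(W[m][:,:2].astype(np.float32)),np.median(Z[m]))
save('a3',im)
E
```

```text
t 2.35 pos [ 0.5266 -0.0414  0.354 ] yaw 1.1 F [0.9 0.7 0.6] w 0.0876 -> shift [-0.0037  0.0056  0.    ]
[ 0.61189129 -0.03867475  0.33519441] [ 2.82826564e+00 -3.39068417e-04 -1.55291775e+00]
2282
((0.5231387615203857, -0.04917646199464798), 0.027009248733520508) 0.12826235078580414
```

View pics/a3.png

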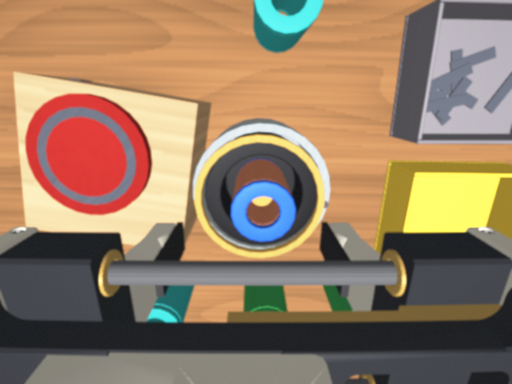

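The wrist view shows the bobbin's blue top at (263,210), the brass ring around it, the cover at (88,153) and the yellow bin at lower right. Wrist and scene measurements agree within 2 mm. Descending to grasp.

>>> play_rows:
  targets:
    - [[-0.0037,0.0076,0.03,0],[-0.0037,0.0076,0.07,0],[-0.0037,0.0076,0.085,0],[-0.0037,0.0076,0.085,0]]

```text
t: 2.9
eef_pos: [0.5235, -0.0483, 0.2698]
ee_rot: [3.141, 0.001, 0.021]
force: [-0.0, 0.1, 0.2]
width: 0.0877
```

>>> play_rows:
  targets:
    - [[0,0,0,0],[0,0,0,0],[0,0,0,0],[0,0,0,0],[0,0,0,0]]
  grip: 255
  newtons: 25

```text
t: 3.52
eef_pos: [0.5236, -0.0491, 0.27]
ee_rot: [3.141, -0.001, 0.02]
force: [0.2, -0.7, 4.5]
width: 0.0528
```

Run:
```python
from h import *
go(.474,-.285)
f=np.load('f_w1.npz'); im,W=f['im'],f['W']
hsv=cv2.cvtColor(im,cv2.COLOR_RGB2HSV).astype(int); H,S,V=[hsv[...,i] for i in range(3)];Z=W[...,2]
r=np.hypot(W[...,0]-.523,W[...,1]+.049)
m=(r<.075)&(r>.05)&(abs(Z-.085)<.004)&(H>15)&(H<32)&(S>90)
m[230:]=0
from scipy.optimize import least_squares as ls
P=W[m][:,:2]; print(len(P),np.median(Z[m]))
fit=lambda P:ls(lambda p:np.hypot(*(P-p[:2]).T)-p[2],[.523,-.049,.06],loss='soft_l1',f_scale=.002).x
print('ring mean r .0605',fit(P)); 
m=((H<8)|(H>172))&(S>130)&(abs(Z-.097)<.006)&(W[...,1]>.02); P=W[m][:,:2].astype(np.float32); print('cover',cv2.minEnclosingCircle(P),np.median(Z[m]))
m=(W[...,1]>.0)&(abs(Z-.087)<.007)&(abs(W[...,0]-.54)<.12)&(S>30)
P=W[m][:,:2].astype(np.float32); print('block',cv2.minAreaRect(P))
np.savez('m',m=m)
m=(H>22)&(H<33)&(S>150)&(Z<.07)&(W[...,1]<-.15);print('bin',W[m].min(0),W[m].max(0))
```

```text
t 3.52 pos [ 0.5236 -0.0491  0.27  ] yaw 1.1 F [ 0.2 -0.7  4.5] w 0.0528 -> shift [-0.0542  0.2349 -0.    ]
2063 0.08610258228378953
ring mean r .0605 [ 0.51836333 -0.04707025  0.05945094]
cover ((0.560047447681427, 0.10688269138336182), 0.05537863448262215) 0.09866939381024872
block ((0.5441358089447021, 0.08628279715776443), (0.19047917425632477, 0.15043959021568298), 81.1353530883789)
bin [ 0.41955256 -0.35886959  0.00119923] [ 0.54403061 -0.20898078  0.06281597]
```

>>> play_rows:
  targets:
    - [[0,0,-0.015,0],[0,0,-0.04,0],[0,0,-0.065,0],[0,0,-0.075,0],[0,0,-0.075,0]]

```text
t: 4.15
eef_pos: [0.5233, -0.0489, 0.3451]
ee_rot: [-3.141, -0.001, 0.019]
force: [-0.2, -0.7, -4.5]
width: 0.0526
```

>>> play_rows:
  targets:
    - [[-0.01,0.04,0,0],[-0.022,0.095,0,0],[-0.034,0.15,0,0],[-0.046,0.205,0,0],[-0.0512,0.235,0,0]]

```text
t: 4.78
eef_pos: [0.4755, -0.2871, 0.3431]
ee_rot: [-3.141, 0.003, 0.017]
force: [0.2, 1.6, -3.7]
width: 0.0526
```

>>> play_rows:
  targets:
    - [[0,0,0,0],[0,0,0.02,0],[0,0,0.055,0],[0,0,0.085,0],[0,0,0.09,0]]

```text
t: 5.4
eef_pos: [0.4758, -0.284, 0.252]
ee_rot: [-3.14, 0.005, 0.02]
force: [-0.3, 0.1, -3.0]
width: 0.0528
```

Run:
```python
from h import *
go(.474,-.285)
im,d=cams.grab_frame("wrist"); save('a4',im)
```

```text
t 5.4 pos [ 0.4758 -0.284   0.252 ] yaw 1.1 F [-0.3  0.1 -3. ] w 0.0528 -> shift [-0.0018  0.0009  0.    ]
```

View pics/a4.png

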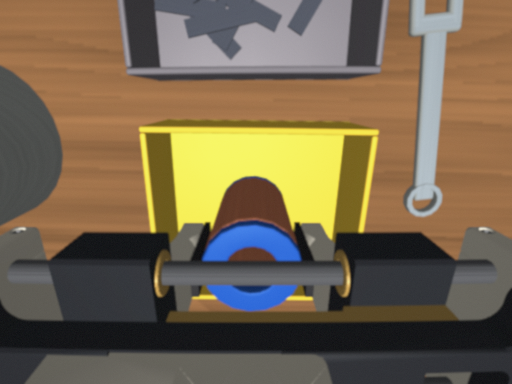

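The wrist view shows the copper bobbin at (250,250), inside the yellow bin's rim. Lowering and releasing.

>>> play_rows:
  targets:
    - [[0,0,0.004,0],[0,0,0.008,0],[0,0,0.0095,0],[0,0,0.0095,0]]

```text
t: 5.95
eef_pos: [0.4768, -0.285, 0.2454]
ee_rot: [3.141, -0.0, 0.019]
force: [-0.5, -0.0, -4.2]
width: 0.0526
```

>>> play_rows:
  targets:
    - [[0,0,0,0],[0,0,0,0],[0,0,0,0]]
  grip: 0

```text
t: 6.32
eef_pos: [0.477, -0.285, 0.2455]
ee_rot: [3.141, -0.001, 0.02]
force: [-1.1, -0.7, -0.1]
width: 0.0771
```

>>> play_rows:
  targets:
    - [[0,0,-0.02,0],[0,0,-0.06,0],[0,0,-0.1,0]]

```text
t: 6.7
eef_pos: [0.4767, -0.285, 0.3463]
ee_rot: [3.142, 0.0, 0.02]
force: [1.3, -0.1, -0.5]
width: 0.0871
```

>>> play_rows:
  targets:
    - [[0.0,-0.05,-0.03,0],[0.0,-0.11,-0.06,0],[0.0,-0.17,-0.08,0],[0.0,-0.23,-0.08,0],[0.0,-0.26,-0.08,0]]
  grip: 255

```text
t: 7.32
eef_pos: [0.4712, -0.0227, 0.4261]
ee_rot: [-3.141, -0.002, 0.021]
force: [0.8, 0.1, -0.2]
width: 0.0435
```

Run:
```python
from h import *
go(.5,-.0)
p=cams.camera_params("wrist"); im,d=cams.grab_frame("wrist"); W=cloud("wrist",d,p); np.savez('f_w2',im=im,d=d,W=W)
im2,d2=cams.grab_frame("scene"); W2=cloud("scene",d2); np.savez('f_s2',im=im2,d=d2,W=W2)
c=cv2.resize(im2[130:260,150:330],(512,370),interpolation=cv2.INTER_CUBIC)
save('a5',cv2.resize(np.hstack([im[:370],c]),(800,289)))
```

```text
t 7.33 pos [ 0.4712 -0.0227  0.4261] yaw 1.2 F [ 0.8  0.1 -0.2] w 0.0435 -> shift [ 0.0292 -0.0221  0.0001]
```

View pics/a5.png

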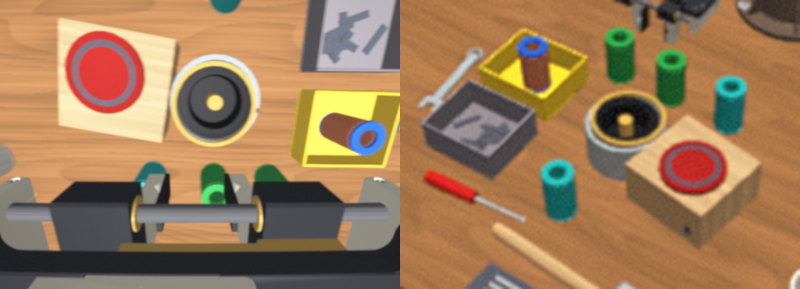

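The bobbin stands upright in the yellow bin, and the pot is empty with its spindle, ring and cover in full view. Measuring the ring, spindle, block and cover.

Run:
```python
from h import *
from scipy.optimize import least_squares as ls
def fit(P,g): 
    x=ls(lambda p:np.hypot(*(P-p[:2]).T)-p[2],g,loss='soft_l1',f_scale=.001).x; return x.round(4)
for n in ['f_w2','f_s2']:
    f=np.load(n+'.npz'); im,W=f['im'],f['W']
    hsv=cv2.cvtColor(im,cv2.COLOR_RGB2HSV).astype(int); H,S,V=[hsv[...,i] for i in range(3)];Z=W[...,2]
    r=np.hypot(W[...,0]-.521,W[...,1]+.048)
    m=(r<.08)&(r>.045)&(abs(Z-.0855)<.004)&(H>15)&(H<32)&(S>110)
    yb=W[...,1]<.012
    m&=yb; P=W[m][:,:2]; a=np.degrees(np.arctan2(P[:,1]+.047,P[:,0]-.52)); print(n,'ring',len(P),np.histogram(a,12,(-180,180))[0],fit(P,[.52,-.047,.06]))
    # inner / outer edges per angle
    c=fit(P,[.52,-.047,.06])[:2]; a=np.arctan2(*(P-c).T[::-1]); rr=np.hypot(*(P-c).T); b=np.digitize(a,np.linspace(-np.pi,np.pi,37))
    for nm,q in(('in',2),('out',98)):
        E=np.array([c+np.percentile(rr[b==i],q)*np.array([np.cos(a[b==i].mean()),np.sin(a[b==i].mean())]) for i in range(1,37) if (b==i).sum()>4]); print(nm,fit(E,[*c,.06]))
    m=(r<.03)&(abs(Z-.081)<.006)&(H>12)&(H<32)&(S>90); print('spindle',m.sum(),cv2.minEnclosingCircle(W[m][:,:2].astype(np.float32)),np.median(Z[m]))
    m=((H<8)|(H>172))&(S>130)&(abs(Z-.097)<.006)&(abs(W[...,1]-.106)<.07)&(abs(W[...,0]-.56)<.08); print('cover',cv2.minEnclosingCircle(W[m][:,:2].astype(np.float32)),np.median(Z[m]))
    m=(W[...,1]>.03)&(abs(Z-.09)<.013)&(abs(W[...,0]-.54)<.13)&(abs(W[...,1]-.1)<.12);P=W[m][:,:2].astype(np.float32); print('block',cv2.minAreaRect(P))
```

```text
f_w2 ring 1566 [162 129 107 113 140 175 175 138  93  74 123 137] [ 0.517  -0.0456  0.0591]
in [ 0.5168 -0.0455  0.0564]
out [ 0.5165 -0.046   0.0619]
spindle 288 ((0.5218105316162109, -0.04924573376774788), 0.011101056821644306) 0.08233131269201782
cover ((0.5595896244049072, 0.10845556855201721), 0.054697006940841675) 0.0986379309014509
block ((0.5457202196121216, 0.10005810856819153), (0.16041912138462067, 0.15104155242443085), 80.98619079589844)
f_s2 ring 154 [13 17 14 12 11 14 18 15 12  6  9 13] [ 0.5151 -0.0469  0.0596]
in [ 0.5143 -0.0478  0.0545]
out [ 0.5165 -0.0461  0.0633]
spindle 23 ((0.5212436318397522, -0.04805285483598709), 0.011483721435070038) 0.08061667020730123
cover ((0.5551480650901794, 0.10897073149681091), 0.059491705149412155) 0.0974372169438249
block ((0.5432742834091187, 0.10148713737726212), (0.16247746348381042, 0.157558411359787), 81.2055435180664)
```

Run:
```python
from h import *
s=arm.get_state(); print(s["q"].round(3)); go(.577,.171)
```

```text
[ 0.371  0.003 -0.384 -0.    -1.183  1.223]
t 7.42 pos [ 0.4715 -0.0225  0.4258] yaw 1.3 F [ 0.  -0.3 -0. ] w 0.0352 -> shift [ 0.1099 -0.191   0.0003]
```

>>> play_rows:
  targets:
    - [[0.02,-0.039,0,10.6],[0.044,-0.079,0,21.2],[0.067,-0.118,0,31.8],[0.09,-0.157,0,42.4],[0.1115,-0.1966,0,53]]
  grip: 80

```text
t: 8.05
eef_pos: [0.5802, 0.1744, 0.4251]
ee_rot: [3.141, -0.0, -0.912]
force: [0.5, -0.2, -1.3]
width: 0.0601
```

>>> play_rows:
  targets:
    - [[0,0,0.02,10.6],[0,0,0.05,21.2],[0,0,0.08,31.8],[0,0,0.11,42.4],[0,0,0.13,53.8]]

```text
t: 8.68
eef_pos: [0.5793, 0.1728, 0.2936]
ee_rot: [3.14, -0.001, -1.84]
force: [-0.0, -0.2, -0.0]
width: 0.0601
```

>>> play_rows:
  targets:
    - [[0,0,0,0],[0,0,0,0]]

```text
t: 8.93
eef_pos: [0.5799, 0.1736, 0.2961]
ee_rot: [-3.141, 0.001, -1.829]
force: [-0.3, 0.3, -0.5]
width: 0.0602
```

Run:
```python
from h import *
go(.5786,.1767,.106)
im,d=cams.grab_frame("wrist"); save('a6',im)
```

```text
t 8.93 pos [0.5799 0.1736 0.2961] yaw -104.8 F [-0.3  0.3 -0.5] w 0.0602 -> shift [-0.0027  0.0021  0.0311]
```

View pics/a6.png

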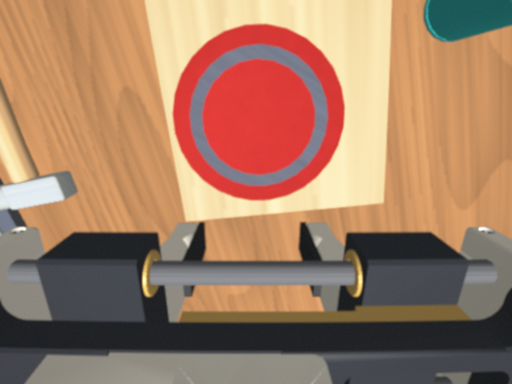

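The view shows the fingers straddling behind the cover, which is centred at (258,112) and aligned with the gap. Lowering behind it.

>>> play_rows:
  targets:
    - [[-0.003,0.002,0.015,0],[-0.003,0.002,0.026,0],[-0.003,0.002,0.0295,0],[-0.003,0.002,0.0295,0]]

```text
t: 9.48
eef_pos: [0.5781, 0.1772, 0.2652]
ee_rot: [3.141, -0.001, -1.833]
force: [0.1, -0.2, 0.8]
width: 0.0602
```

>>> play_rows:
  targets:
    - [[0.006,0,0,0],[0.014,0,0,0],[0.022,0,0,0],[0.03,0,0,0],[0.03,0,0,0]]

```text
t: 10.1
eef_pos: [0.5703, 0.1474, 0.2659]
ee_rot: [-3.142, -0.0, -1.834]
force: [0.5, 0.6, -0.3]
width: 0.06
```

```bash
cat >> h.py <<'E'
def cover(cam="wrist",name=None):
    p=cams.camera_params(cam); im,d=cams.grab_frame(cam); W=cloud(cam,d,p)
    if name: save(name,im)
    hsv=cv2.cvtColor(im,cv2.COLOR_RGB2HSV).astype(int); H,S,V=[hsv[...,i] for i in range(3)];Z=W[...,2]
    m=((H<8)|(H>172))&(S>130)&(Z>.08)&(Z<.11)&(abs(W[...,1]-.03)<.16)&(abs(W[...,0]-.54)<.09)
    P=W[m]; A=np.c_[P[:,:2]-P[:,:2].mean(0),np.ones(len(P))]; k=np.linalg.lstsq(A,P[:,2],rcond=None)[0]
    c,r=cv2.minEnclosingCircle(P[:,:2].astype(np.float32)); c=np.array(c)
    print('cover',c.round(4),'r',round(r,4),'z',k[2].round(4),'slope deg',np.degrees(k[:2]).round(2)); return c
E
python3 - <<'E'
from h import *
c=cover(); s=arm.get_state(); d=c-s["eef_pos"][:2]; go(*(np.array([.517,-.0455])-d))
E
```

```text
cover [0.559  0.0961] r 0.0566 z 0.0987 slope deg [-0.02  0.11]
t 10.15 pos [0.5703 0.1477 0.2658] yaw -105.1 F [-0.2 -0.4 -0.1] w 0.06 -> shift [0.1476 0.0038 0.    ]
```

>>> play_rows:
  targets:
    - [[0.012,0,0,0],[0.028,0.001,0,0],[0.044,0.001,0,0],[0.06,0.002,0,0],[0.074,0.002,0,0]]

```text
t: 10.78
eef_pos: [0.5488, 0.076, 0.2658]
ee_rot: [3.142, 0.0, -1.833]
force: [0.3, 1.7, 0.0]
width: 0.06
```

>>> play_rows:
  targets:
    - [[0.014,0,0,0],[0.028,0.001,0,0],[0.04,0.001,0,0],[0.05,0.001,0,0],[0.054,0.001,0,0]]

```text
t: 11.4
eef_pos: [0.5343, 0.0248, 0.2658]
ee_rot: [-3.141, 0.0, -1.833]
force: [0.9, 2.2, 1.9]
width: 0.06
```

Run:
```python
from h import *
c=cover(name='a7'); s=arm.get_state(); d=c-s["eef_pos"][:2]; go(*(np.array([.517,-.0455])-d))
```

```text
cover [ 0.5214 -0.0244] r 0.0619 z 0.0982 slope deg [0.17 1.14]
t 11.45 pos [0.5342 0.0246 0.2657] yaw -105.0 F [ 0.3  0.2 -0.1] w 0.06 -> shift [ 0.0215 -0.0012  0.    ]
```

View pics/a7.png

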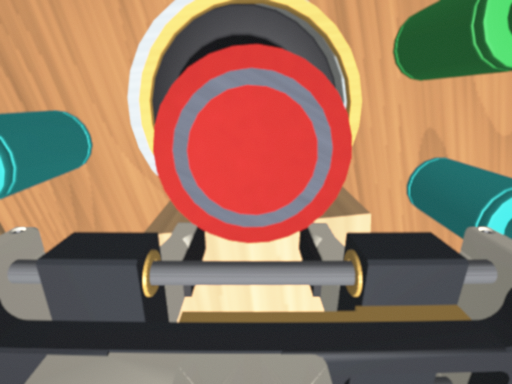

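The view shows the cover, centred at (252,148), about 20 mm short of the ring. Its nose has just started over the pot mouth. Creeping on.

>>> play_rows:
  targets:
    - [[0.004,0,0,0],[0.008,-0.0005,0,0],[0.012,-0.001,0,0],[0.015,-0.0012,0,0],[0.015,-0.0012,0,0]]

```text
t: 12.08
eef_pos: [0.5315, 0.0102, 0.2657]
ee_rot: [3.141, -0.0, -1.833]
force: [-0.6, -1.1, 0.0]
width: 0.0602
```

Run:
```python
from h import *
c=cover(); s=arm.get_state(); d=c-s["eef_pos"][:2]; go(*(np.array([.517,-.0455])-d)); cover('scene')
```

```text
cover [ 0.5198 -0.0387] r 0.061 z 0.096 slope deg [0.33 2.2 ]
t 12.12 pos [0.5316 0.0103 0.2657] yaw -105.0 F [ 0.1  0.6 -0.1] w 0.0602 -> shift [0.0073 0.0009 0.    ]
cover [ 0.5211 -0.0308] r 0.0513 z 0.097 slope deg [-1.93  7.67]
```

>>> play_rows:
  targets:
    - [[0.001,0,0,0],[0.002,0,0,0],[0.003,0,0,0],[0.004,0,0,0],[0.004,0,0,0]]

```text
t: 12.8
eef_pos: [0.5306, 0.0066, 0.2656]
ee_rot: [3.142, -0.0, -1.833]
force: [-0.1, -0.2, -0.6]
width: 0.0605
```

Run:
```python
from h import *
c=cover(name='a8'); s=arm.get_state(); d=c-s["eef_pos"][:2]; go(*(np.array([.517,-.0455])-d))
```

```text
cover [ 0.5188 -0.0457] r 0.0575 z 0.0955 slope deg [0.18 1.44]
t 12.85 pos [0.5306 0.0066 0.2657] yaw -105.0 F [-0.6  0.9 -0.1] w 0.0605 -> shift [ 0.0002  0.0018 -0.    ]
```

View pics/a8.png

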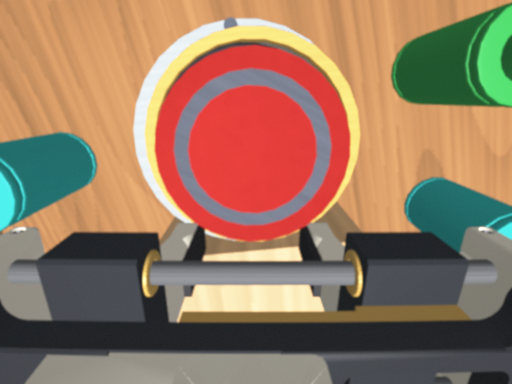

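The cover's nose is inside the ring, with a thin dark gap at the front at (245,42), and its rear still rides on the rim. About 2 mm more to go.

>>> play_rows:
  targets:
    - [[0.0007,0,0,0],[0.0014,0,0,0],[0.002,0,0,0],[0.0026,0,0,0],[0.0026,0,0,0]]

```text
t: 13.48
eef_pos: [0.53, 0.0042, 0.2657]
ee_rot: [-3.141, 0.0, -1.833]
force: [1.7, 1.9, 0.4]
width: 0.06
```

Run:
```python
from h import *
c=cover(); s=arm.get_state(); d=c-s["eef_pos"][:2]; go(*(np.array([.517,-.0455])-d))
```

```text
cover [ 0.5174 -0.0481] r 0.0567 z 0.0945 slope deg [-0.    0.21]
t 13.53 pos [0.53   0.0042 0.2658] yaw -105.0 F [ 0.7  2.2 -0.4] w 0.06 -> shift [-0.0024  0.0011 -0.    ]
```

The cover top is now 4 mm lower and level (slope 0.2°): it has dropped in. Backing off, closing the fingers and moving above the centre.

>>> play_rows:
  targets:
    - [[-0.006,0,0,0],[-0.01,0,0,0],[-0.01,0,-0.02,0],[-0.01,0,-0.04,0]]

```text
t: 14.02
eef_pos: [0.5324, 0.014, 0.3058]
ee_rot: [3.141, -0.001, -1.833]
force: [0.5, 0.3, 0.2]
width: 0.0599
```

>>> play_rows:
  targets:
    - [[0.03,0,0,0],[0.06,0,0,0],[0.0623,-0.0006,0,0],[0.0623,-0.0006,0,0],[0.0623,-0.0006,0,0]]
  grip: 255

```text
t: 14.65
eef_pos: [0.5172, -0.0459, 0.3056]
ee_rot: [3.142, -0.0, -1.832]
force: [0.5, -0.7, 0.2]
width: 0.0153
```

>>> play_rows:
  targets:
    - [[0,0,0.015,0],[0,0,0.025,0],[0,0,0.03,0],[0,0,0.031,0],[0,0,0.031,0]]

```text
t: 15.28
eef_pos: [0.5171, -0.0465, 0.2747]
ee_rot: [-3.141, -0.0, -1.833]
force: [-0.3, 1.2, -0.3]
width: 0.0003
```

Run:
```python
from h import *
go(.517,-.0465); cover()
```

```text
t 15.28 pos [ 0.5171 -0.0465  0.2747] yaw -105.0 F [-0.3  1.2 -0.3] w 0.0003 -> shift [ 0.      0.0001 -0.    ]
cover [ 0.5172 -0.0493] r 0.0564 z 0.0944 slope deg [0.2  1.51]
```

>>> play_rows:
  targets:
    - [[0,0,0.0015,0],[0,0,0.003,0],[0,0,0.004,0],[0,0,0.0045,0],[0,0,0.005,0]]

```text
t: 15.95
eef_pos: [0.5169, -0.0465, 0.2698]
ee_rot: [-3.141, 0.0, -1.833]
force: [-1.4, 0.8, 3.6]
width: 0.0003
```

>>> play_rows:
  targets:
    - [[0,0,0.0005,0],[0,0,0.001,0],[0,0,0.0015,0]]

```text
t: 16.32
eef_pos: [0.5169, -0.0465, 0.2682]
ee_rot: [-3.142, -0.0, -1.833]
force: [-1.7, 0.2, 4.0]
width: 0.0005
```

Run:
```python
from h import *
cover(name='a9')
im,d=cams.grab_frame("side"); 
A=cv2.imread('pics/a9.png')[...,::-1]; save('a9',cv2.resize(np.hstack([A,im]),(800,300)))
```

```text
cover [ 0.5175 -0.0497] r 0.0565 z 0.0913 slope deg [0.27 1.26]
```

View pics/a9.png

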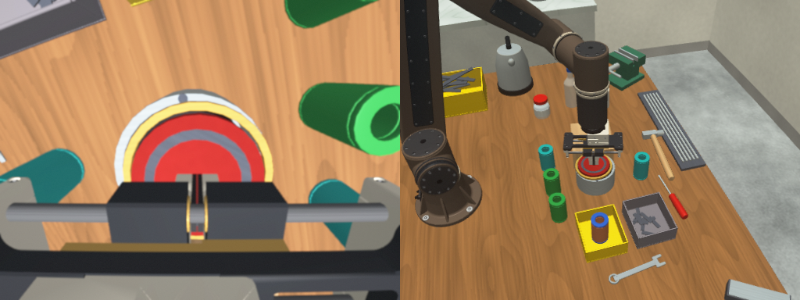

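The side and wrist views show the cover inside the ring under the fingertips, and the bobbin in the yellow bin. Pressing on until a firm stop.

>>> play_rows:
  targets:
    - [[0,0,0.0005,0],[0,0,0.001,0],[0,0,0.0015,0]]

```text
t: 16.8
eef_pos: [0.517, -0.0465, 0.2673]
ee_rot: [-3.141, -0.0, -1.833]
force: [-4.6, 1.3, 14.3]
width: 0.0005
```

>>> play_rows:
  targets:
    - [[0,0,0.0005,0],[0,0,0.001,0]]

```text
t: 17.05
eef_pos: [0.517, -0.0465, 0.2672]
ee_rot: [-3.141, -0.0, -1.832]
force: [-8.6, 3.0, 23.9]
width: 0.0003
```

>>> play_rows:
  targets:
    - [[0,0,0.0004,0],[0,0,0.0005,0],[0,0,0.0005,0]]

```text
t: 17.42
eef_pos: [0.5169, -0.0465, 0.2672]
ee_rot: [-3.141, -0.0, -1.832]
force: [-9.3, 2.7, 24.7]
width: 0.0006
```

>>> play_rows:
  targets:
    - [[0,0,-0.003,0],[0,0,-0.03,0],[-0.05,0,-0.08,0],[-0.1,0,-0.11,0],[-0.1,0,-0.11,0]]

```text
t: 18.05
eef_pos: [0.5443, 0.0528, 0.3775]
ee_rot: [-3.138, 0.003, -1.83]
force: [-0.6, -0.5, -1.3]
width: -0.0
```

Run:
```python
from h import *
p=cams.camera_params("wrist"); im,d=cams.grab_frame("wrist"); W=cloud("wrist",d,p); go(.517,-.0465)
hsv=cv2.cvtColor(im,cv2.COLOR_RGB2HSV).astype(int); H,S,V=[hsv[...,i] for i in range(3)];Z=W[...,2]
r=np.hypot(W[...,0]-.517,W[...,1]+.0465)
m=(r<.05)&(Z>.07)&(Z<.11); P=W[m]; A=np.c_[P[:,0]-.517,P[:,1]+.0465,np.ones(len(P))]; k=np.linalg.lstsq(A,P[:,2],rcond=None)[0]; print('cover',m.sum(),k[2].round(4),np.degrees(k[:2]).round(2))
m=(r<.0635)&(r>.0585)&(H>15)&(H<32)&(S>110)&(abs(Z-.085)<.006); print('ring z',m.sum(),np.median(Z[m]))
u,v=np.argwhere(r<.09).mean(0).astype(int)[::-1]; print(u,v)
c=im[max(0,v-110):v+110,max(0,u-130):u+130]; save('a10',cv2.resize(c,None,fx=2.6,fy=2.6,interpolation=cv2.INTER_CUBIC))
```

```text
t 18.1 pos [0.5434 0.0518 0.376 ] yaw -104.9 F [-0.5  0.1  0.3] w 0.0007 -> shift [ 0.1018  0.0002 -0.0002]
cover 10055 0.0907 [-0.03  0.01]
ring z 1883 0.08615141224472123
253 235
```

View pics/a10.png

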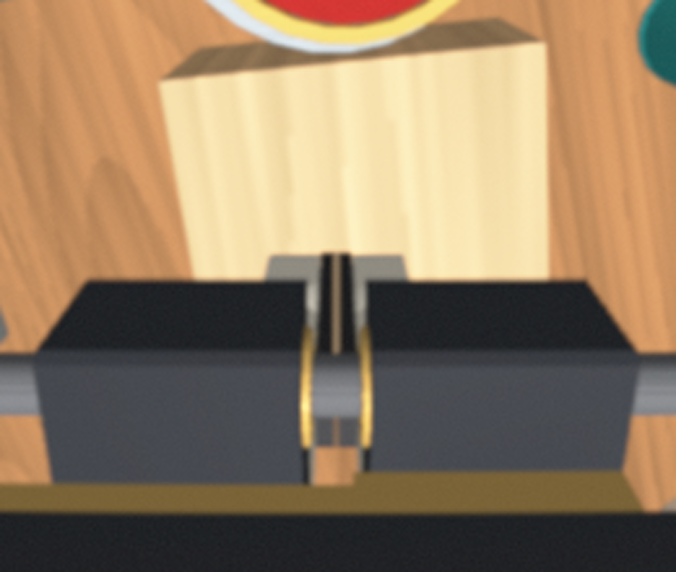

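Before pressing, this camera read the cover 12.5 mm above the ring where the true figure is 12. It now reads 4.5 mm, so about 4.0 mm, which is the fully home value. The slope is 0.03°, and the fingertip stopped hard at z = 89.1 mm (home is 89). The crop mostly shows the gripper clear of everything. Handing in.

Run:
```python
from h import *
im,d=cams.grab_frame("scene"); 
for q in ["bobbin","bottle","rivet_jar","mug"]: print(q,[np.round(r["xyz"],3).tolist() for r in finder.find_in("scene",q)][:5])
print(arm.get_state()["t"]); job_done()
```

```text
bobbin [[0.492, -0.274, 0.076], [0.372, -0.167, 0.092], [0.38, 0.068, 0.069], [0.698, -0.052, 0.075]]
bottle [[0.552, 0.424, 0.107]]
rivet_jar [[0.407, 0.384, 0.077], [0.632, -0.287, 0.018]]
mug [[0.65, 0.381, 0.054]]
18.35
the job is handed in; nothing more can be done
```

The copper bobbin is standing in the yellow bin and the red cover is on the pot, fully home and level. The job was handed in at about 18 s.

- **Bobbin:** I lifted it off the spindle and set it in the yellow bin. The last scene check found it there, upright.
- **Cover:** I slid it across with two fingers behind its edge until it dropped into the off-centre ring, at about (0.517, -0.046). I then pressed it down with the closed fingertips to a hard stop at about 25 N.
- **Cover check:** The fingertip stopped at 89.1 mm, against 89 mm for fully home. The camera put the cover top 4.5 mm above the ring, about 4.0 mm after correcting for camera bias, where 4 mm is home. The slope was 0.03°.
- **Other things on the bench:** The bottle, jar, mug and three of the four look-alike bobbins were where they started, within the finder's accuracy. I did not re-measure the other look-alike, the hammer, the screwdriver or the spanner.

Two readings disagreed:
- **Slope:** It read about 1.3–1.5° while the fingers partly hid the cover, but was level in the unobstructed view after pressing.
- **Liner force:** The force during part of its travel read only about 4 N, less than the roughly 10 N expected. The final depth and the hard stop still agree with fully home.

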